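# Seat the collared roller in the V-blocks and clamp it

### The job

Clamp the thicker of the two collared rollers in the V-block fixture: swing the hold-down arm up and over out of the way, then lower the roller gently (do not drop it) so that it settles in both vees with its collar just outside the block that has no hold-down arm, and let go of it. Then swing the hold-down arm down until its pad rests on the roller and leave it there; do not disturb the thinner roller, the steel plate, the tube rack or the beaker.

Things in the scene. Friction and masses are not known exactly. Their poses are not given: they have to be found in the camera images.
- roller_thick: Roller to clamp, the thicker: bare aluminium bar, diameter 36 mm, 170 mm long, with one collar (diameter 54 mm, 14 mm thick) flush with its +y end. 0.35 to 0.7 kg. Origin on its axis at mid-length; y runs along the bar to the collar end; x and z may be rolled to any angle. It starts lying level in saddle_a, axis 45 mm above the bench, its middle free to grasp from above.
- thick_collar (a point): Centre of the thicker roller's collar, on its axis, 78 mm from mid-length.
- saddle_a: Grey plastic saddle fixed to the bench, under the thicker roller: floor 64 x 124 x 8 mm (x, y, z) and two ribs with vee notches centred at y = -50 and +50 mm, each 14 mm thick and 60 mm wide, tops 40 mm above the bench; 86 mm free between the ribs. Origin at the centre of its underside, y along the bar.
- roller_thin: Bystander, the thinner roller: bare aluminium, diameter 26 mm, 170 mm long, collar (diameter 44 mm, 14 mm thick) flush with its +y end; lies in a second saddle just like saddle_a. Origin on its axis at mid-length, y along it.
- fixture: V-block fixture, fixed: dark base plate 144 x 200 x 12 mm (x, y, z), two steel V-blocks centred at y = -50 and +50 mm with one 90-degree groove along y. Blocks 24 mm thick along y, 80 mm wide, tops 62 mm and groove bottom 36 mm above the bench; groove 52 mm wide at the top; 76 mm free between blocks. Hold-down on the -y block, hinged on the -x side. Origin: centre of underside, z up.
- vee_seat (a point): Where the middle of the thicker roller's axis lies when seated and centred: above the fixture's origin, 61.5 mm above the bench; axes as the fixture's. The collar belongs at the +y end, outside the +y block.
- clamp_hinge (a point): Hinge of the hold-down arm, at the arm's middle: 58 mm to -x and 50 mm to -y of the fixture's origin, 91.5 mm above the bench; hinge axis along the fixture's y, between two cheeks (22 mm in x, from y = -31 to -69 mm, up to 99.5 mm above the bench). Axes as the fixture's.
- clamp (a joint): Hold-down arm's angle, rad. 0: level towards the fixture's +x, pad just on the seated thicker roller; grows swinging up (1.57 upright) and over to -x, stop at 2.1; lowest -0.25. Stiff, stays where left, 3 to 4 N at the handle. Steel bar 130 mm long from the hinge, 20 mm wide, 12 mm thick, black pad under it 58 mm from the hinge. Starts at 0.15 to 1.1, in the way over the groove.
- clamp_handle (a point): Grip point of the hold-down's handle: a round steel bar, diameter 12 mm, parallel to the hinge, sticking out sideways (fixture's -y) from the arm 120 mm from the hinge axis; free from 10 to 60 mm from the arm's middle line, this point at 38 mm. A vertical gripper pinching it can follow the arc round the hinge, the bar turning between the pads.
- steel_plate: Bystander: flat steel plate 80 x 120 x 10 mm with four small corner holes, loose on the bench beyond the work. Origin at the centre of its underside.
- tube_rack: Bystander: blue tube rack on a white foot, 70 x 110 mm, 70 mm high, loose. Origin at the centre of its underside.
- beaker: Bystander: empty glass beaker, 68 mm in diameter, 90 mm high, loose. Origin at the centre of its underside.
Things that resemble listed ones, but are neither listed nor needed, are in the scene too. Leave any orange or red look-alike of the roller_thick alone.

How it is judged (in metres and radians):
On the way:
1. the thicker roller lies in both vees, the right way round, let go of, while the hold-down arm is still up (x of roller_thick in the frame of vee_seat between -0.004 and 0.004 m and z of roller_thick in the frame of vee_seat between -0.004 and 0.004 m and y of roller_thick in the frame of vee_seat between -0.012 and 0.016 m and angle between the y axis of roller_thick and the y axis of fixture, either way round below 0.04 rad and y of thick_collar in the frame of vee_seat above 0.05 m and value of joint clamp above 0.6 rad and contact force between the fingers and roller_thick below 0.1 N), for 0.2 s.
At the end, for the whole second after the job is handed in: Thicker roller seated in both vees (4 mm sideways and in height, axis 0.04 rad), collar end outside the block without hold-down, at most 16 mm along the groove from centred, at rest; hold-down within 0.04 rad of level on it; thinner roller, plate, rack and beaker within 15 mm of their starts (x of roller_thick in the frame of vee_seat between -0.004 and 0.004 m and z of roller_thick in the frame of vee_seat between -0.004 and 0.004 m and y of roller_thick in the frame of vee_seat between -0.012 and 0.016 m and angle between the y axis of roller_thick and the y axis of fixture, either way round below 0.04 rad and y of thick_collar in the frame of vee_seat above 0.05 m and value of joint clamp between -0.05 and 0.04 rad and linear speed of roller_thick below 0.02 m/s and distance of each of roller_thin, steel_plate, tube_rack, beaker from where it was at the start of the episode below 0.015 m); the robot touches nothing.
It fails at once if the thicker roller is dropped (moves faster than 0.35 m/s while nothing holds it) (contact force between the fingers and roller_thick below 0.01 N and linear speed of roller_thick above 0.35 m/s).
It fails at once if the thinner roller is disturbed (moved more than 15 mm) (distance of roller_thin from where it was at the start of the episode above 0.015 m).
It fails at once if the steel plate is disturbed (moved more than 15 mm) (distance of steel_plate from where it was at the start of the episode above 0.015 m).
It fails at once if the tube rack is disturbed (moved more than 15 mm) (distance of tube_rack from where it was at the start of the episode above 0.015 m).
It fails at once if the beaker is disturbed (moved more than 15 mm) (distance of beaker from where it was at the start of the episode above 0.015 m).
It also fails if it takes over 72 s, if anything falls off the work surface, if the arm or the gripper's body presses on something with over 40 N, if the wrist force passes 120 N, or if a joint passes its speed limit or range.

### The arm

A 7-joint arm with a two-finger parallel gripper is mounted at the origin on the work surface. World frame = base frame: x ahead of the robot, y to its left, z up, the work surface at z = 0. Lengths are in m, angles in degrees, forces in N, time in s.
With the tool pointing down it reaches from about 0.425 to 0.925 m from the base axis. Payload 6.8 kg.
Tool frame: the origin (TCP) lies at the very end of the fingers, on their centre line; the grasp point (between the pads) lies 19 mm behind it; z points along the fingers, y is the direction in which the jaws open and shut (so a half turn about z gives the same grasp; the last joint's range is limited). The gripper opens to 85 mm and grips with 20 to 120 N. Pads are 22 mm wide; open, the fingers measure 114 mm over their backs; the gripper's body (76 mm by 85 mm) begins 54 mm behind the grasp point. The pads swing forward as they close: fully open they stand 13 mm farther back than shut.
Start: joints at [-74.49, 27.33, 1.283, 89.118, -0.659, 63.558, -4.761], TCP at [0.25, 0.627, 0.231] pointing down, gripper open.
Joint ranges: [-169.35, 169.35], [-19.33, 120.38], [-80.79, 83.38], [13.8, 139.57], [-78.32, 258.32], [9.67, 109.79], [-169.56, 169.56]. Speed limits (degrees/s): [136.94, 136.94, 180, 180, 180, 180, 180].

### API

Orientations are given as [roll, pitch, yaw] about the fixed x, y, z axes, in that order (R = Rz(yaw) Ry(pitch) Rx(roll)).
In Python, from station import manip gives the robot as it stands. Calls block until the motion is done:
- manip.goto(position, orientation): joint-space move of the TCP to a pose.
- manip.movel(position, rot=None, vel=0.15, until_force=None): straight line of the TCP; rot=None keeps the orientation; vel is the mean speed in m/s. With until_force (N) it stops when the force on the tool has changed by that much, and returns True; else False.
- manip.movej(angles): joint-space move.
- manip.grip(opening, grip_force=None): opening from 0.0 (shut) to 1.0 (fully open); grip_force is the grip in N (None keeps the last); returns when the fingers have stopped.
- manip.sleep(seconds).
- manip.ik(position, orientation): joint angles nearest the present ones, or None.
- manip.get_obs(): the state.
- manip.get_image(name): name is "scene" or "top"; returns the picture (384x512x3 uint8, blue, green, red); there is no depth.
- manip.camera_model(name): a dict with "camera_matrix" (3x3 intrinsics, pixels), "R" (3x3) and "t" (3): a world point X has camera coordinates R X + t. Camera axes: x right, y down, z forward; pixel columns grow to the right and rows downward; lengths in m; the calibration is good to about 2 mm. A picture is of the moment at which its call begins. camera_model takes no time and is no camera call.
A pose or a line that the arm cannot do raises manip.MotionError and nothing moves.
- manip.hand_in(): hands the job in, once; it reports no verdict.
The state is a dict: "t": time; "joints": joint angles; "joint_vel": joint speeds; "joint_efforts": joint torques, N m; "position": TCP position; "eef_rot": TCP orientation; "wrist_force": force on the tool from outside, world axes, zero at the start; "torque": the same for the moment, N m; "width": opening from 0.0 (shut) to 1.0 (fully open).
Only numpy, scipy, OpenCV 4.12 (cv2) and the standard library are available. Lean on these libraries where they do the work, as an engineer would, in place of code of your own. Each camera call takes 0.05 s, during which the arm holds its last target.

## Working session

There is one attempt and no reset: what is moved stays moved. The work goes in short steps, each a Python script; the robot and the scene stay as the last script left them, time stands still between calls to the robot, and variables do not carry over. Pictures are saved under pics/ and viewed, and the job is handed in when it is done.

```bash
mkdir -p pics; ls
python3 - <<'E'
from station import manip
import cv2
for n in("scene","top"):
    im=manip.get_image(n); cv2.imwrite(f"pics/{n}0.png",im)
    m=manip.camera_model(n); print(n,m)
print(manip.get_obs())
E
```

```text
pics
scene {'camera_matrix': array([[359.62813528,   0.        , 255.31337875],
       [  0.        , 359.62813528, 192.36969512],
       [  0.        ,   0.        ,   1.        ]]), 'R': array([[-0.89136436,  0.45312837, -0.01201037],
       [ 0.39625758,  0.76607833, -0.50606711],
       [-0.22011248, -0.45584939, -0.86241048]]), 't': array([ 0.52289847, -0.14253345,  1.24317637])}
top {'camera_matrix': array([[456.74817278,   0.        , 260.70975665],
       [  0.        , 456.74817278, 193.14700504],
       [  0.        ,   0.        ,   1.        ]]), 'R': array([[ 7.50583824e-04, -9.99832125e-01,  1.83073182e-02],
       [-9.91101809e-01, -3.18055685e-03, -1.33067984e-01],
       [ 1.33103873e-01, -1.80445375e-02, -9.90937815e-01]]), 't': array([-0.03721642,  0.56311519,  1.36100502])}
{'t': 0.1, 'joints': array([-74.49069976,  27.37282588,   1.2805622 ,  89.17281856,
        -0.65949097,  63.55734468,  -4.76046874]), 'joint_vel': array([ 0.12683963, -0.16845318,  0.11729845, -0.08116035, -0.0695864 ,
       -0.0406082 ,  0.02351832]), 'joint_efforts': array([ 5.23297233e-03, -5.97767222e+01,  1.61427397e+00, -2.81953579e+01,
        1.29199092e-02,  5.03314252e-03, -1.69508439e-05]), 'position': array([0.24942556, 0.62664917, 0.23040113]), 'eef_rot': array([-1.79904589e+02,  6.67594205e-03,  1.58298347e+02]), 'wrist_force': array([0.32227521, 0.16150948, 0.11440028]), 'torque': array([ 0.00624414, -0.02261674,  0.01627242]), 'width': 1.001979483821974}
```

View pics/scene0.png

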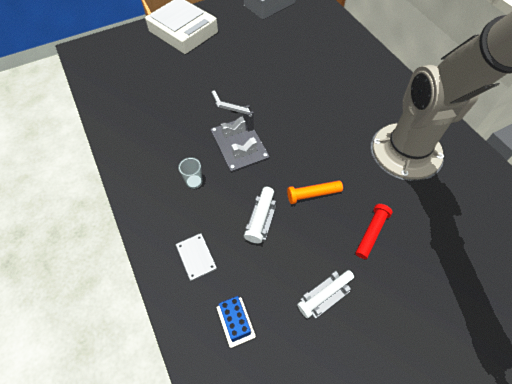

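View pics/top0.png

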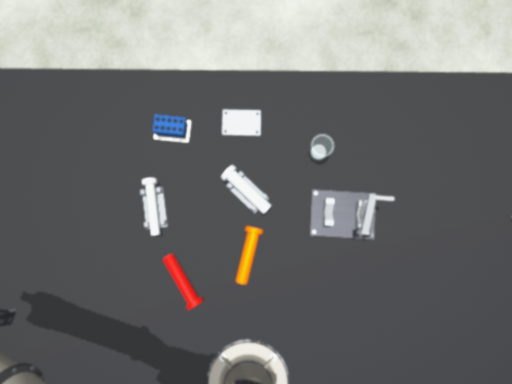

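Run:
```python
import cv2,numpy as np
t=cv2.imread("pics/top0.png"); s=cv2.imread("pics/scene0.png")
f=lambda im,x,y,w,h,k:cv2.resize(im[y:y+h,x:x+w],None,fx=k,fy=k,interpolation=cv2.INTER_CUBIC)
a=f(t,125,145,160,110,5); cv2.imwrite("pics/c1.png",a)
cv2.imwrite("pics/c2.png",f(t,295,170,110,85,7))
cv2.imwrite("pics/c3.png",f(s,195,80,90,100,6))
cv2.imwrite("pics/c4.png",f(s,230,175,140,150,4))
```

```text
(no output)
```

View pics/c1.png

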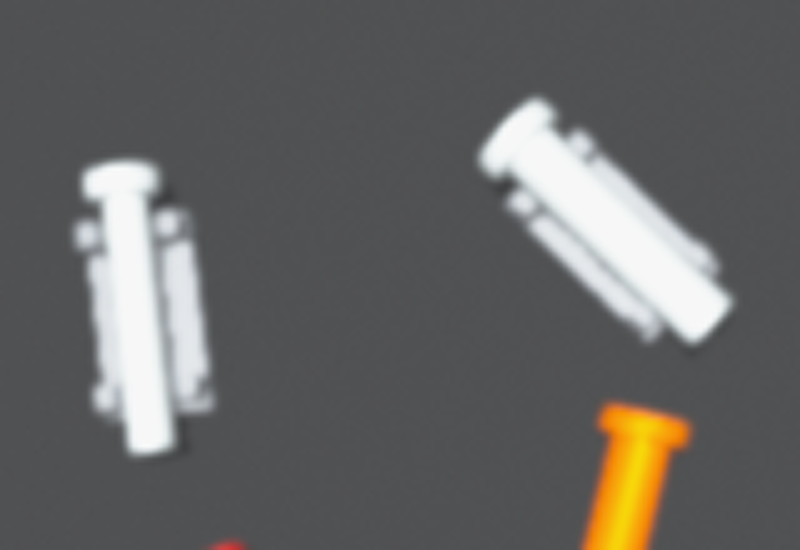

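View pics/c2.png

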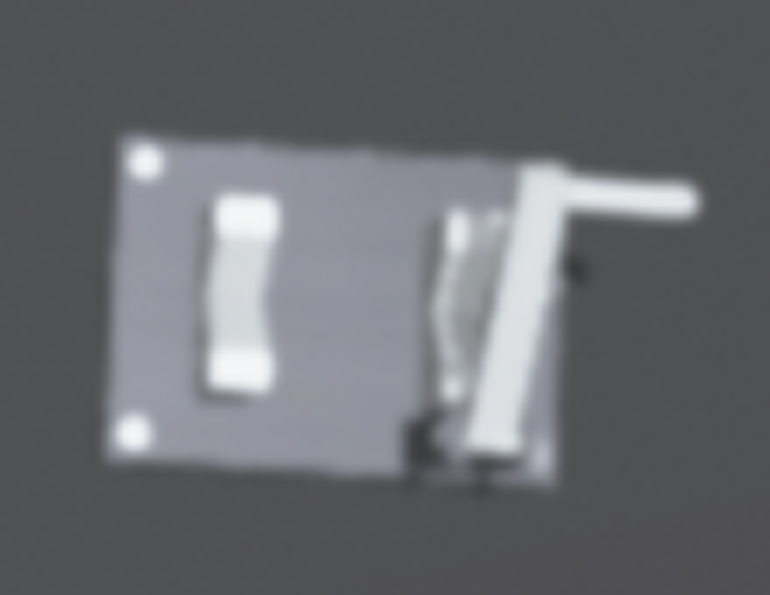

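View pics/c3.png

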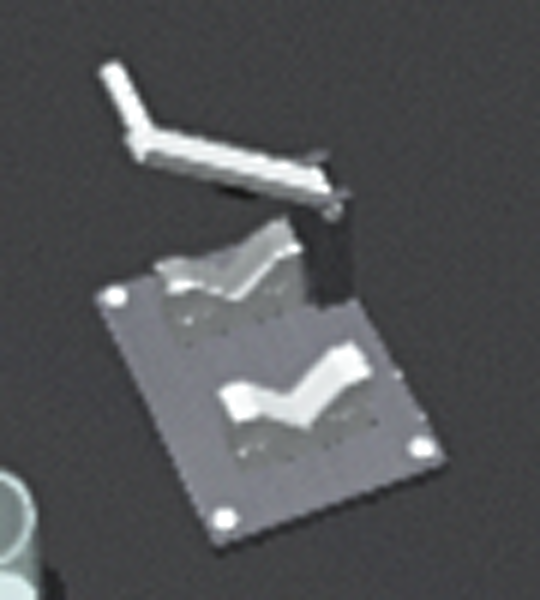

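View pics/c4.png

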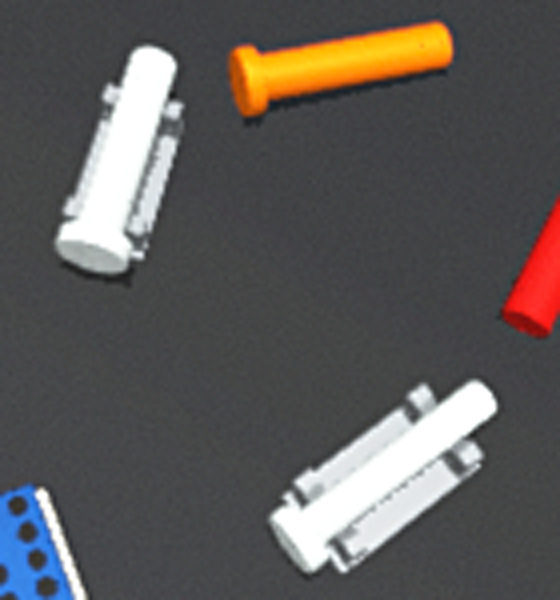

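Candidates in the top view:
- (246,190): bright bare bar, thick
- (152,207): bright bare bar, visibly thinner
- (249,255): orange look-alike
- (182,282): red look-alike

The close crop shows the bar at (246,190) is wider, about 12 px against 8.5 px, so I choose that one. In the top view its collar is at the upper left. The fixture is around (343,215), with its +y side to the left and the hold-down arm raised on the right, handle tip near (393,198).

```bash
cat > h.py <<'E'
import numpy as np,cv2
from scipy.optimize import least_squares,minimize
def proj(m,X):
    X=np.atleast_2d(X); c=X@m["R"].T+m["t"]; p=c@m["camera_matrix"].T
    return p[:,:2]/p[:,2:]
def pose(p,P):
    P=np.atleast_2d(P).astype(float); c,s=np.cos(p[2]),np.sin(p[2])
    return np.c_[p[0]+c*P[:,0]-s*P[:,1],p[1]+s*P[:,0]+c*P[:,1],P[:,2]]
def cyl(r,y0,y1,z,n=24):
    a=np.linspace(0,2*np.pi,n,endpoint=False)
    return np.vstack([np.c_[r*np.cos(a),np.full(n,y),z+r*np.sin(a)] for y in(y0,y1)])
E
cat > fit.py <<'E'
from h import *
from station import manip
M={n:manip.camera_model(n) for n in("top","scene")}
I={n:cv2.imread(f"pics/{n}0.png") for n in M}
def un(c,off,k): return (np.array(c)+.5)/k-.5+np.array(off)
T=lambda x,y:un((x,y),(295,170),7); S=lambda x,y:un((x,y),(195,80),6)
obs=[("top",(.072,.1,.012),T(120,134)),("top",(-.072,.1,.012),T(106,462)),("top",(-.072,-.1,.012),T(556,488)),
("scene",(.072,-.1,.012),S(95,297)),("scene",(.072,.1,.012),S(219,548)),("scene",(-.072,.1,.012),S(450,460)),
("top",(.04,.062,.062),T(213,195)),("top",(.04,.038,.062),T(279,196)),("top",(-.04,.062,.062),T(206,390)),("top",(-.04,.038,.062),T(272,392))]
def r(p): return np.concatenate([proj(M[n],pose(p,P))[0]-o for n,P,o in obs])
f=least_squares(r,[.5,-.2,0],loss="soft_l1"); print("fixture",f.x,np.degrees(f.x[2])); print(r(f.x).reshape(-1,2).round(1).tolist())
fx=f.x
# clamp angle
def arm(a,l,y,h=0): return (-.058+l*np.cos(a)-h*np.sin(a),-.05+y,.0915+l*np.sin(a)+h*np.cos(a))
for n,o in(("top",T(690,200)),("scene",S(110,68))):
  a=minimize(lambda a:np.sum((proj(M[n],pose(fx,arm(a[0],.12,-.06)))[0]-o)**2),[.6],method="Nelder-Mead"); print(n,"clamp",a.x,a.fun**.5)
  print([(q,(proj(M[n],pose(fx,arm(q,.12,-.06)))[0]-o).round(1)) for q in(.3,.5,.7,.9)])
# rollers silhouettes
K=8
def fit(seed,rad,crad,win):
  tgt={}
  for n in M:
    x,y,w,h=win[n]; g=cv2.cvtColor(I[n],cv2.COLOR_BGR2GRAY)[y:y+h,x:x+w].astype(np.float32)
    g=cv2.resize(g,None,fx=K,fy=K,interpolation=cv2.INTER_CUBIC); tgt[n]=(g>TH[n]).astype(np.uint8)
  def cost(p,full=False):
    e=0
    for n in M:
      x,y,w,h=win[n]; im=np.zeros_like(tgt[n])
      for P in(cyl(rad,-.085,.085,.045),cyl(crad,.071,.085,.045)):
        q=(proj(M[n],pose(p,P))-[x,y]+.5)*K-.5
        cv2.fillConvexPoly(im,cv2.convexHull(np.round(q*16).astype(np.int32)),1,shift=4)
      e+=1-(im&tgt[n]).sum()/(im|tgt[n]).sum()
    return e
  best=min((minimize(cost,seed+np.array([0,0,d]),method="Nelder-Mead",options=dict(initial_simplex=seed+np.array([[0,0,d],[.02,0,d],[0,.02,d],[0,0,d+.2]]))) for d in(-.2,0,.2)),key=lambda r:r.fun)
  return best.x,best.fun
for th in(215,225,235):
  TH=dict(top=th,scene=th)
  w=dict(top=(215,160,62,56),scene=(240,182,38,66))
  print(th,"thick",*[fit(np.array([.55,.03,-.8+s]),*q,w) for s,q in((1.5,(.018,.027)),(1.5,(.013,.022)))])
  w=dict(top=(138,172,36,67),scene=(292,265,66,58))
  print(th,"thin",*[fit(np.array([.5,.3,.0]),*q,w) for q in((.018,.027),(.013,.022))])
E
python3 fit.py
```

```text
fixture [ 0.50156773 -0.29187061 -0.05794391] -3.31994125860125
[[-0.0, 0.6], [-0.1, -0.2], [0.1, -0.0], [-0.5, -0.1], [-0.6, 0.6], [0.3, 0.8], [0.9, 0.8], [-0.5, 1.2], [0.9, -0.5], [-0.5, -0.3]]
top clamp [0.64177734] 0.15180363283731152
[(0.3, array([-3.9, -4.8])), (0.5, array([-1.6, -2.5])), (0.7, array([0.4, 1.4])), (0.9, array([2.2, 6.9]))]
scene clamp [0.68894531] 1.1819305526477626
[(0.3, array([-3.9, 11.8])), (0.5, array([-2. ,  6.1])), (0.7, array([1.2, 0.3])), (0.9, array([ 5.6, -5.1]))]
215 thick (array([ 0.57285401,  0.00374891, -0.77239324]), np.float64(0.5498838828996853)) (array([ 5.69068008e-01,  7.25496532e-04, -7.49135072e-01]), np.float64(0.8152063384414948))
215 thin (array([ 0.51917908,  0.29700615, -1.42931208]), np.float64(0.8159295181586221)) (array([ 0.52036419,  0.29260256, -1.42522389]), np.float64(0.8352871705358244))
225 thick (array([ 0.57312277,  0.00360674, -0.76595971]), np.float64(0.48964452018811777)) (array([ 0.57026841,  0.00315848, -0.76027948]), np.float64(0.6935819747852031))
225 thin (array([ 0.51877665,  0.29730881, -1.4255797 ]), np.float64(0.8457541715950971)) (array([ 0.52034657,  0.29242432, -1.43325329]), np.float64(0.7914635523811684))
235 thick (array([ 0.5720794 ,  0.00454948, -0.75898973]), np.float64(0.5021237929198277)) (array([0.57393602, 0.00778673, 2.37803608]), np.float64(0.453913137951809))
235 thin (array([ 0.51908773,  0.29336295, -1.36748822]), np.float64(0.9055453701805344)) (array([ 0.51968391,  0.29248825, -1.42753882]), np.float64(0.5652568205928414))
```

```bash
cat > ov.py <<'E'
from h import *
from station import manip
p=(.5725,.0040,-.768)
out=[]
for n,(x,y,w,h) in dict(top=(215,160,62,56),scene=(236,178,46,70)).items():
  m=manip.camera_model(n); k=7
  im=cv2.imread(f"pics/{n}0.png")[y:y+h,x:x+w]; im=cv2.resize(im,None,fx=k,fy=k,interpolation=cv2.INTER_CUBIC)
  for P in(cyl(.018,-.085,.085,.045),cyl(.027,.071,.085,.045)):
    q=(proj(m,pose(p,P))-[x,y]+.5)*k-.5
    cv2.polylines(im,[cv2.convexHull(q.astype(np.int32))],True,(0,0,255),1)
  out.append(cv2.copyMakeBorder(im,0,500-im.shape[0],0,0,0))
cv2.imwrite("pics/ov1.png",np.hstack(out))
E
python3 ov.py
```

```text
(no output)
```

View pics/ov1.png

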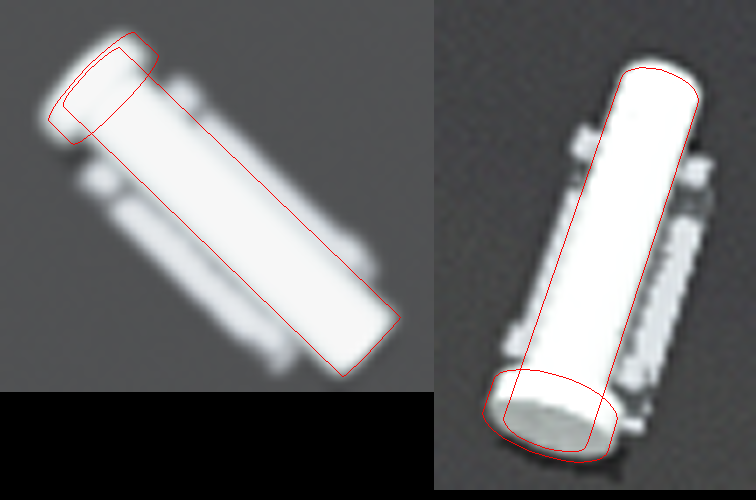

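```bash
cat >> h.py <<'E'
FX=np.array([.5016,-.2919,-.0579]); TH=np.degrees(FX[2]); RO=np.array([.5725,.0040,-.768])
def handle(a,y=-.038,dz=0):   # TCP for grasp point at handle
    p=pose(FX,(-.058+.12*np.cos(a),-.05+y,.0915+.12*np.sin(a)))[0]; p[2]+=-.019+dz; return p
E
python3 - <<'E'
from h import *
from station import manip
g=pose(RO,(0,.005,.026))[0]; s=pose(FX,(0,.005+.002,.0425))[0]
print(g,s,handle(.665),handle(2.0))
for k in(0,180):
  for n,p,y in(("h.66",handle(.665),TH+90-k),("h2",handle(2.0),TH+90-k),("h2up",handle(2.,dz=.1),TH+90-k),("h0",handle(0),TH+90-k),("g",g,np.degrees(RO[2])+90-k),("gup",g+[0,0,.2],np.degrees(RO[2])+90-k),("s",s,TH+90-k),("sup",s+[0,0,.2],TH+90-k)):
    j=manip.ik(p,[180,0,y]); print(n,round(y,1),None if j is None else np.round(j,0))
E
```

```text
[0.57597349 0.00759651 0.026     ] [ 0.50200507 -0.28491173  0.0425    ] [ 0.53287661 -0.38186065  0.1465471 ] [ 0.3887509  -0.37350644  0.18161569]
h.66 86.7 [  4.  35.  39.  98. -26.  56.  49.]
h2 86.7 [ -8.  29.  61. 113. -31.  56.  65.]
h2up 86.7 [-11.  19.  62. 107. -18.  65.  54.]
h0 86.7 [  0.  45.  44.  98. -38.  53.  57.]
g 46.0 [-31.  38.  32. 113. -32.  38. -23.]
gup 46.0 [-38.  22.  40. 105. -16.  59. -35.]
s 86.7 [ -6.  39.  41. 113. -38.  42.  54.]
sup 86.7 [-14.  23.  50. 105. -20.  62.  40.]
h.66 -93.3 [ -12.   54.   72.   99.  -55.   70. -108.]
h2 -93.3 [ -14.   38.   73.  114.  -42.   62. -104.]
h2up -93.3 [ -18.   26.   74.  107.  -27.   68. -117.]
h0 -93.3 [ -11.   63.   72.   98.  -64.   70. -105.]
g -134.0 [ -8.  34.   1. 111.  -1.  35. 130.]
gup -134.0 [-19.  19.  14. 104.  -5.  58. 134.]
s -93.3 [ -22.   61.   72.  113.  -68.   64. -102.]
sup -93.3 [ -26.   36.   74.  105.  -37.   68. -124.]
```

```bash
python3 - <<'E'
from h import *
from station import manip
o=[180,0,TH+90]
def st(s):
    b=manip.get_obs(); print(s,round(b["t"],2),b["position"].round(4),b["wrist_force"].round(1),round(b["width"],3))
manip.goto(handle(.665,dz=.10),o); st("above")
manip.grip(.6)
hit=manip.movel(handle(.665),vel=.12,until_force=8); st(("down",hit))
cv2.imwrite("pics/s1.png",manip.get_image("scene")); cv2.imwrite("pics/t1.png",manip.get_image("top"))
E
python3 - <<'E'
import cv2,numpy as np
s=cv2.imread("pics/s1.png")[60:190,170:310];t=cv2.imread("pics/t1.png")[150:280,290:430]
cv2.imwrite("pics/x1.png",np.hstack([cv2.resize(i,(395,367),interpolation=3) for i in(s,t)]))
E
```

```text
above 3.74 [ 0.5335 -0.3811  0.2464] [-0.1 -0.4 -0.1] 1.002
('down', False) 5.16 [ 0.5333 -0.3824  0.1474] [-0.2 -0.1  0.6] 0.601
```

View pics/x1.png

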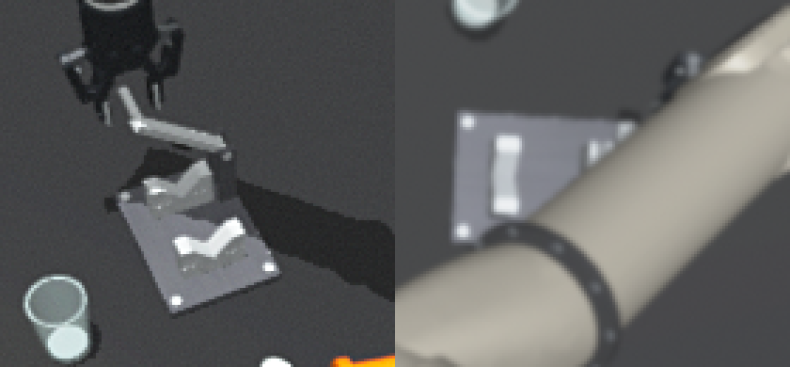

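The scene view (left) shows the two fingers straddling the handle bar, which is at about (122,95) in the crop with the fingers at x≈105 and 155. Next I close on it and swing the arm over.

```bash
python3 - <<'E'
from h import *
from station import manip
def st(s):
    b=manip.get_obs(); print(s,round(b["t"],2),b["position"].round(4),b["wrist_force"].round(1),round(b["width"],3))
manip.grip(0,grip_force=40); st("closed")
for a in np.append(np.arange(.8,2.0,.13),2.0):
    manip.movel(handle(a),vel=.1); st(round(a,2))
cv2.imwrite("pics/s2.png",manip.get_image("scene"))
manip.grip(.5); 
manip.movel(handle(2.,dz=.09),vel=.15); st("up")
cv2.imwrite("pics/s3.png",manip.get_image("scene"))
E
python3 - <<'E'
import cv2,numpy as np
c=[cv2.imread(f"pics/{n}.png")[50:180,170:310] for n in("s2","s3")]
cv2.imwrite("pics/x2.png",np.hstack([cv2.resize(i,(395,367),interpolation=3) for i in c]))
E
```

```text
closed 5.7 [ 0.533  -0.3819  0.1468] [ 0.2 -0.1  1.9] 0.122
0.8 6.01 [ 0.5226 -0.3813  0.1591] [1.4 0.2 1.5] 0.125
0.93 6.32 [ 0.5116 -0.3807  0.1694] [ 4.1 -0.1  6.4] 0.126
1.06 6.62 [ 0.4993 -0.38    0.1784] [5.5 0.8 8.8] 0.121
1.19 6.93 [ 0.4861 -0.3792  0.1857] [ 5.5  3.1 12.7] 0.121
1.32 7.24 [ 0.4715 -0.3784  0.191 ] [ 5.8  3.1 14.4] 0.122
1.45 7.55 [ 0.4546 -0.3774  0.1935] [ 1.3  4.  18.4] 0.125
1.58 7.86 [ 0.4383 -0.3764  0.1939] [-1.   4.6 17.1] 0.123
1.71 8.17 [ 0.4212 -0.3753  0.1917] [-2.1  3.1 11.5] 0.123
1.84 8.47 [ 0.4055 -0.3744  0.1883] [-2.8  2.9 10.8] 0.121
1.97 8.78 [ 0.3904 -0.3736  0.1826] [-3.1  1.4  4. ] 0.121
2.0 9.03 [ 0.3886 -0.3735  0.1817] [-0.8  1.7  7.9] 0.124
up 10.24 [ 0.3885 -0.3729  0.2709] [0.2 0.2 0.2] 0.501
```

View pics/x2.png

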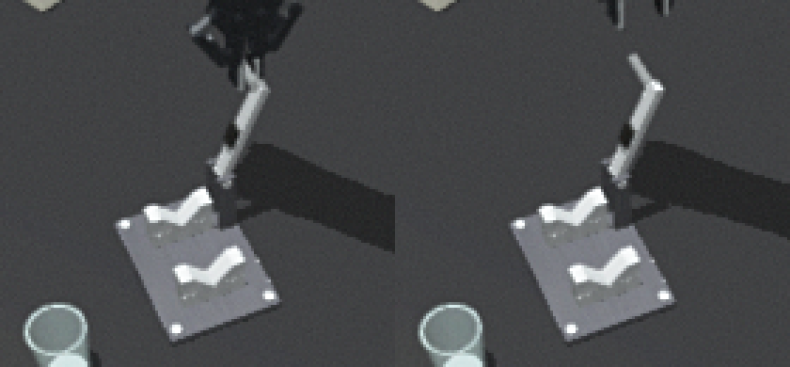

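Confirmed: the arm stands over towards -x at about 2.0 rad and the gripper is clear above it. Next is the roller grasp.

```bash
python3 - <<'E'
from h import *
from station import manip
def st(s):
    b=manip.get_obs(); print(s,round(b["t"],2),b["position"].round(4),b["eef_rot"].round(1),b["wrist_force"].round(1),round(b["width"],3))
g=pose(RO,(0,.005,.026))[0]; o=[180,0,np.degrees(RO[2])+90]
manip.movel(np.array([.45,-.33,.30]),vel=.3)
manip.goto(g+[0,0,.15],o); st("above")
manip.grip(.85)
hit=manip.movel(g,vel=.12,until_force=6); st(("down",hit))
cv2.imwrite("pics/s4.png",manip.get_image("scene")); cv2.imwrite("pics/t4.png",manip.get_image("top"))
E
python3 - <<'E'
import cv2,numpy as np
s=cv2.imread("pics/s4.png")[130:270,190:330];t=cv2.imread("pics/t4.png")[130:270,180:320]
cv2.imwrite("pics/x4.png",np.hstack([cv2.resize(i,(395,395),interpolation=3) for i in (s,t)]))
E
```

```text
above 12.12 [0.5759 0.0057 0.1764] [180.    0.   45.9] [ 0.2 -0.1  0. ] 0.499
('down', False) 13.93 [0.5766 0.0076 0.0267] [ 1.8e+02 -1.0e-01  4.6e+01] [0.1 0.6 0. ] 0.85
```

View pics/x4.png

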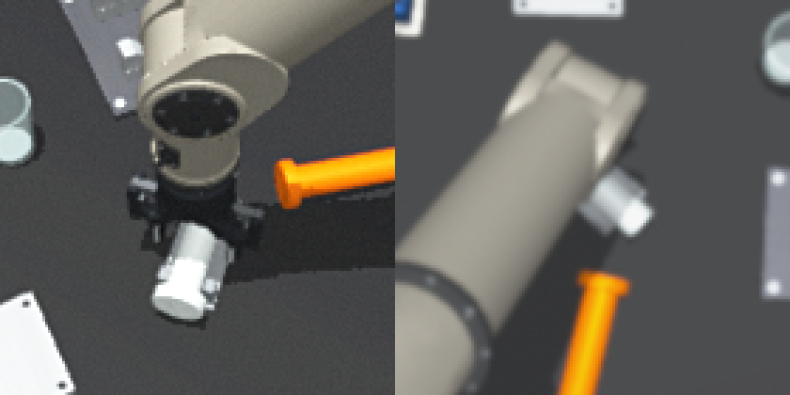

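The fingers straddle the bar, with the collar at (180,300) in the left crop. I close and lift it.

```bash
python3 - <<'E'
from h import *
from station import manip
def st(s):
    b=manip.get_obs(); print(s,round(b["t"],2),b["position"].round(4),b["wrist_force"].round(1),b["torque"].round(2),round(b["width"],3))
g=pose(RO,(0,.005,.026))[0]
manip.grip(0,grip_force=80); st("closed")
manip.movel(g+[0,0,.05],vel=.1); st("lift")
manip.movel(g+[0,0,.20],vel=.2); st("lift")
s=pose(FX,(0,.007,.0425))[0]
manip.goto(s+[0,0,.17],[180,0,TH+90]); st("over")
cv2.imwrite("pics/s5.png",manip.get_image("scene")); cv2.imwrite("pics/t5.png",manip.get_image("top"))
E
python3 - <<'E'
import cv2,numpy as np
s=cv2.imread("pics/s5.png")[40:200,160:320];t=cv2.imread("pics/t5.png")[130:290,250:410]
cv2.imwrite("pics/x5.png",np.hstack([cv2.resize(i,(398,398),interpolation=3) for i in (s,t)]))
E
```

```text
closed 14.47 [0.5745 0.0093 0.0264] [-5.2  3.8 10.7] [0.86 1.36 0.01] 0.401
lift 15.12 [0.5757 0.0078 0.0758] [ 0.5  0.3 -5.2] [-0.02  0.08  0.  ] 0.399
lift 16.02 [0.5749 0.0079 0.2247] [-0.4  0.2 -5.4] [-0.03  0.04  0.02] 0.4
over 17.18 [ 0.5026 -0.2835  0.2118] [ 0.4  0.4 -4.4] [ 0.02 -0.04 -0.04] 0.402
```

View pics/x5.png

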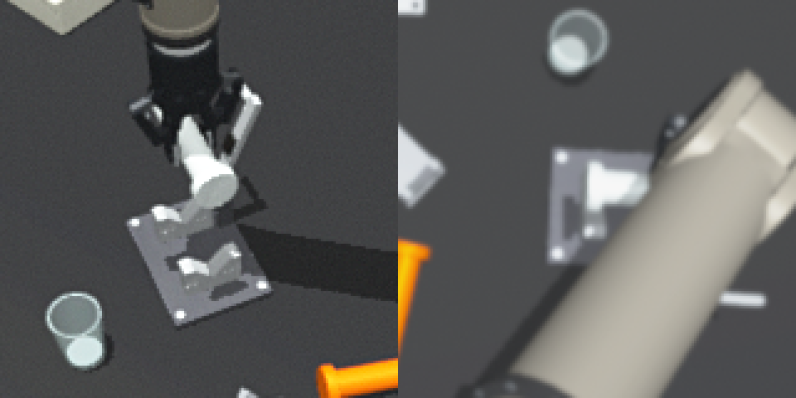

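Run:
```python
from h import *
from station import manip
m=manip.camera_model("scene")
for z in(.2,.25,.3,.35): print(z,proj(m,[.5766,.0076,z]).round(1))
c=lambda a:np.linalg.inv  
d=np.array([.5026,-.2835])
R=np.array([[np.cos(FX[2]),np.sin(FX[2])],[-np.sin(FX[2]),np.cos(FX[2])]]); fy=R@(d-FX[:2]); print("tcp in fixture",fy)
out=[]
for n,(x,y,w,h),k in(("top",(300,180,100,80),4),("scene",(210,70,70,80),5)):
  m=manip.camera_model(n); im=cv2.imread(f"pics/{n[0]}5.png")[y:y+h,x:x+w]; im=cv2.resize(im,None,fx=k,fy=k,interpolation=3)
  for P in(cyl(.018,-.085,.085,.2308),cyl(.027,.071,.085,.2308)):
    P[:,1]+=fy[1]-.005; P[:,0]+=fy[0]
    q=(proj(m,pose(FX,P))-[x,y]+.5)*k-.5
    cv2.polylines(im,[cv2.convexHull(q.astype(np.int32))],True,(0,0,255),1)
  out.append(cv2.copyMakeBorder(im,0,400-im.shape[0],0,0,0))
cv2.imwrite("pics/ov5.png",np.hstack(out))
```

```text
0.2 [[259.1 188.8]]
0.25 [[259.1 178.4]]
0.3 [[259.  167.1]]
0.35 [[258.9 154.5]]
tcp in fixture [0.00051224 0.00844379]
```

View pics/ov5.png

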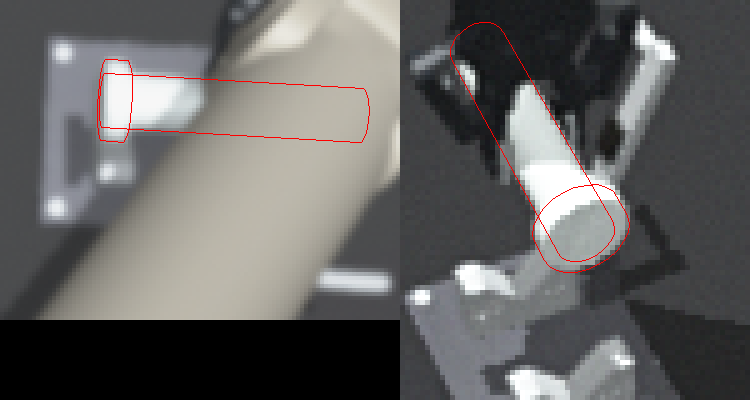

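The overlay matches the held roller to about 1 px, with the collar on the +y side. I lower it.

```bash
python3 - <<'E'
from h import *
from station import manip
def st(s):
    b=manip.get_obs(); print(s,round(b["t"],2),b["position"].round(4),b["wrist_force"].round(1),b["torque"].round(2),round(b["width"],3))
s=pose(FX,(0,.007,.0425))[0]
manip.movel(s+[0,0,.02],vel=.12); st("near")
hit=manip.movel(s+[0,0,-.006],vel=.02,until_force=8); st(("seat",hit))
cv2.imwrite("pics/s6.png",manip.get_image("scene"))
E
python3 - <<'E'
import cv2
cv2.imwrite("pics/x6.png",cv2.resize(cv2.imread("pics/s6.png")[60:190,180:310],(590,590),interpolation=3))
E
```

```text
near 18.68 [ 0.5026 -0.2852  0.0632] [-0.  -0.6 -4.5] [ 0.02 -0.04 -0.02] 0.394
('seat', True) 19.61 [ 0.5022 -0.2848  0.0426] [-0.7  0.2  3.8] [ 0.07 -0.13 -0.32] 0.403
```

View pics/x6.png

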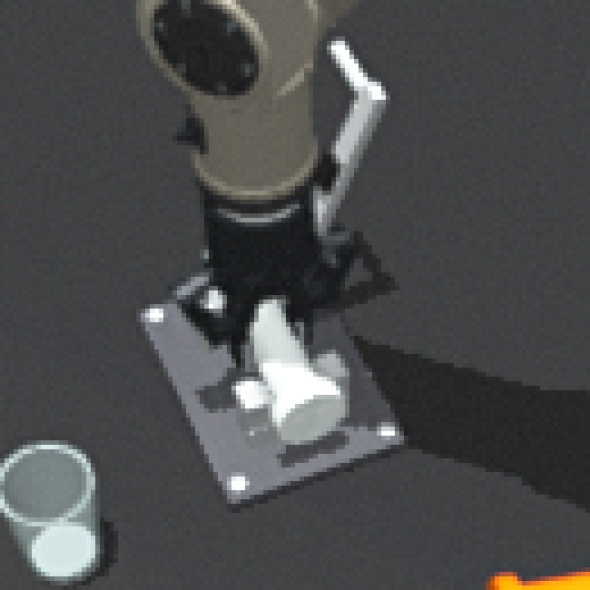

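Contact came at TCP z = 0.0426 m, which is the seated height. The collar, at (310,405), is outside the +y block. I release and back off.

Run:
```python
from h import *
from station import manip
def st(s):
    b=manip.get_obs(); print(s,round(b["t"],2),b["position"].round(4),b["wrist_force"].round(1),round(b["width"],3))
s=pose(FX,(0,.007,.0425))[0]
manip.grip(.75); manip.sleep(.4); st("open")
manip.movel(s+[0,0,.12],vel=.15); st("up")
manip.movel(s+[0,0,.22],vel=.25)
o=[180,0,TH+90]
manip.goto(handle(2.,dz=.12),o); st("above handle")
cv2.imwrite("pics/s7.png",manip.get_image("scene")); cv2.imwrite("pics/t7.png",manip.get_image("top"))
out=[]
for n,(x,y,w,h),k in(("top",(300,170,110,90),4),("scene",(200,80,70,80),5)):
  m=manip.camera_model(n); im=cv2.imread(f"pics/{n[0]}7.png")[y:y+h,x:x+w]; im=cv2.resize(im,None,fx=k,fy=k,interpolation=3)
  for P in(cyl(.018,-.085,.085,.0615),cyl(.027,.071,.085,.0615)):
    P[:,1]+=.003
    q=(proj(m,pose(FX,P))-[x,y]+.5)*k-.5
    cv2.polylines(im,[cv2.convexHull(q.astype(np.int32))],True,(0,0,255),1)
  out.append(cv2.copyMakeBorder(im,0,400-im.shape[0],0,0,0))
cv2.imwrite("pics/ov7.png",np.hstack(out))
```

```text
open 20.46 [ 0.5008 -0.2839  0.0415] [ 0.4 -0.1 -0.4] 0.746
up 21.42 [ 0.5015 -0.2844  0.1617] [-1.  -0.1  0.6] 0.753
above handle 22.62 [ 0.3879 -0.3734  0.3008] [ 0.5  0.2 -0.5] 0.748
```

View pics/ov7.png

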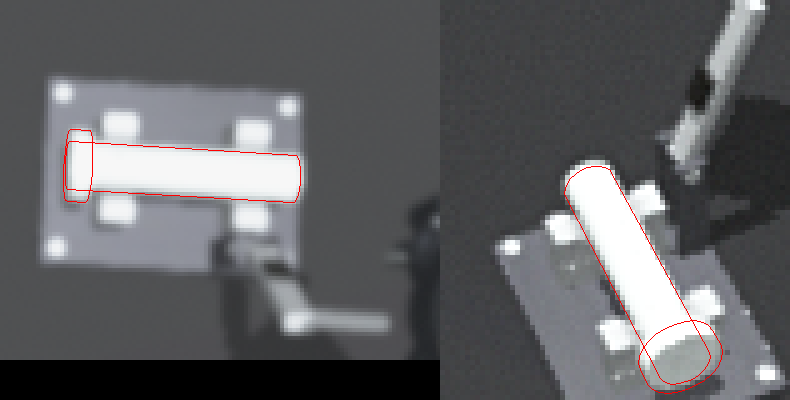

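The roller is seated: the overlay at y≈+3 mm agrees in both views. Now I swing the hold-down arm down.

```bash
python3 - <<'E'
from h import *
from station import manip
def st(s):
    b=manip.get_obs(); print(s,round(b["t"],2),b["position"].round(4),b["wrist_force"].round(1),round(b["width"],3))
manip.grip(.6)
print(manip.movel(handle(2.),vel=.12,until_force=10)); st("at handle")
manip.grip(0,grip_force=40); st("closed")
for a in np.append(np.arange(1.87,.2,-.13),.12):
    manip.movel(handle(a),vel=.1); 
    if a<.5 or abs(a-1.5)<.1: st(round(a,2))
hit=manip.movel(handle(-.05),vel=.03,until_force=12); st(("press",hit))
cv2.imwrite("pics/s8.png",manip.get_image("scene"))
E
python3 - <<'E'
import cv2
cv2.imwrite("pics/x8.png",cv2.resize(cv2.imread("pics/s8.png")[60:190,180:310],(590,590),interpolation=3))
E
```

```text
False
at handle 24.15 [ 0.3891 -0.3739  0.1823] [-0.1  0.   0.3] 0.597
closed 24.59 [ 0.3888 -0.3736  0.1821] [-1.   0.9  5.8] 0.125
1.48 25.82 [ 0.4508 -0.3775  0.1925] [ 2.5 -0.7  4.6] 0.127
0.44 28.29 [ 0.5478 -0.3828  0.1225] [ 0.8 -4.6 -1.1] 0.124
0.31 28.6 [ 0.5533 -0.3832  0.1079] [ 1.4 -4.2 -0.6] 0.124
0.12 28.98 [ 0.5575 -0.3834  0.0854] [ 0.1 -5.1 -1.3] 0.123
('press', True) 29.52 [ 0.5583 -0.3836  0.071 ] [-0.9 -0.   4.7] 0.12
```

View pics/x8.png

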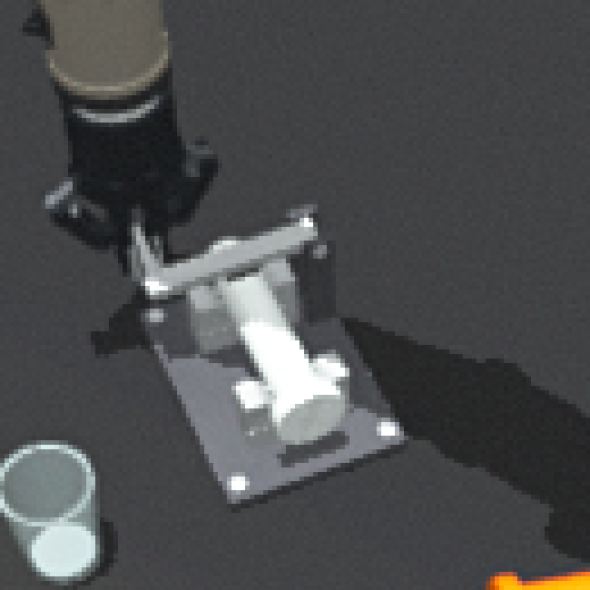

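The pad stopped at about level. I release, then press the handle lightly from above with the closed fingers, both to measure its height and to make sure the pad is seated.

Run:
```python
from h import *
from station import manip
def st(s):
    b=manip.get_obs(); print(s,round(b["t"],2),b["position"].round(4),b["wrist_force"].round(1),round(b["width"],3))
manip.grip(.45); st("open")
manip.movel(handle(0,dz=.07),vel=.12)
manip.grip(0); st("shut")
t=handle(0,dz=.019+.004)
print(manip.movel(t+[0,0,.012],vel=.1,until_force=6)); 
hit=manip.movel(t-[0,0,.004],vel=.015,until_force=9); st(("touch",hit))
manip.movel(handle(0,dz=.15),vel=.2)
h=handle(0,dz=.25)-[0.0,.08,0]
manip.movel(h,vel=.25); st("clear")
cv2.imwrite("pics/s9.png",manip.get_image("scene")); cv2.imwrite("pics/t9.png",manip.get_image("top"))
out=[]
for n,(x,y,w,h),k in(("top",(300,170,110,90),4),("scene",(200,80,70,80),5)):
  m=manip.camera_model(n); im=cv2.imread(f"pics/{n[0]}9.png")[y:y+h,x:x+w]; im=cv2.resize(im,None,fx=k,fy=k,interpolation=3)
  hd=np.array([[-.058+.12,-.05-yy,.0915] for yy in(.01,.06)]); 
  Ps=[cyl(.018,-.085,.085,.0615)+[0,.003,0],cyl(.027,.071,.085,.0615)+[0,.003,0],
      np.array([[xx,-.05+yy,.0975] for xx in(-.058,.072) for yy in(-.01,.01)]),np.vstack([hd+[.006,0,0],hd-[.006,0,0]])]
  for P in Ps:
    q=(proj(m,pose(FX,P))-[x,y]+.5)*k-.5
    cv2.polylines(im,[cv2.convexHull(q.astype(np.int32))],True,(0,0,255),1)
  out.append(cv2.copyMakeBorder(im,0,400-im.shape[0],0,0,0))
cv2.imwrite("pics/ov9.png",np.hstack(out))
```

```text
open 29.96 [ 0.5571 -0.3849  0.0709] [-0.1 -0.5 -0.2] 0.448
shut 31.15 [ 0.5583 -0.3833  0.1422] [-0.  -0.4 -0.1] -0.0
False
('touch', True) 32.4 [ 0.5585 -0.3833  0.0967] [-1.7  1.1  6.2] -0.0
clear 33.84 [ 0.5583 -0.4622  0.3202] [-0.4  0.3 -1. ] 0.003
```

View pics/ov9.png

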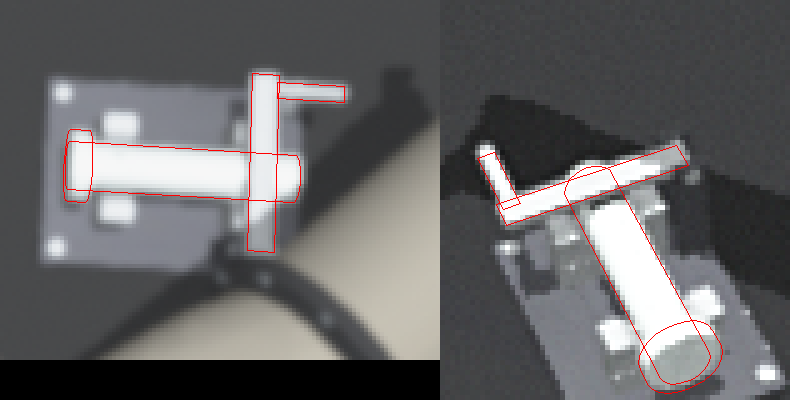

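View pics/t9.png

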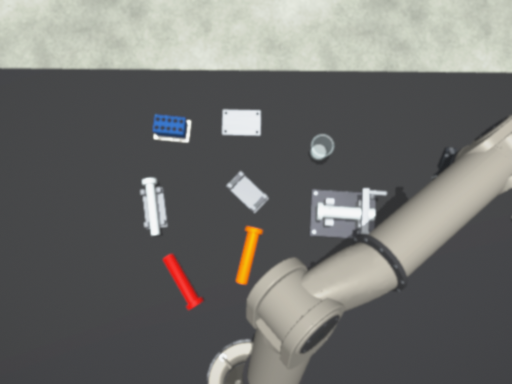

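The touch height of 0.0967 m, against 0.0975 m for level, gives about -0.007 rad. The overlay agrees: the arm is level across the roller. In the top view the rack, plate, beaker and thin roller are at their original pixels, and the gripper is clear.

```bash
python3 -c "
from station import manip
manip.hand_in(); print(manip.get_obs()['t'])"
```

```text
the job is handed in; nothing more can be done
the job is handed in; nothing more can be done
```

The thicker roller is clamped in the V-block fixture and the job is handed in, at about 34 s of the 72 s allowed. No verdict was reported.

**What I did:** I swung the hold-down arm over to about 2.0 rad and lifted the thicker roller from its saddle. I lowered it into both vees with the collar outside the block that has no hold-down, and let go while the arm was still up. Then I swung the arm down until its pad rested on the roller and moved the gripper clear.

**Last checks:**
- **Roller:** contact came at TCP height 0.0426 m, against 0.0425 m expected for a seated roller. The overlays in both camera views put it about 3 mm towards the collar end from centred, within the limits.
- **Hold-down:** pressing the handle from above with the closed fingers met it at 0.0967 m, against 0.0975 m for level. That puts the arm at about -0.007 rad, and the overlay agrees.
- **Bystanders:** the thinner roller, plate, rack and beaker show no shift in the top picture.

**Disagreements:**
- The automatic silhouette fit of the rollers matched poorly. I kept its pose only after checking an overlay, where the two cameras differed by about 2 mm.
- While swinging the arm up, the wrist force reached about 18 N. That suggests the handle was a few millimetres off my modelled arc, but well under the limit.

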